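# Push a tip box down its loading lane

## Robot

A 6-joint arm with a two-finger parallel gripper is mounted at the origin on a cart in front of the work surface, level with it; the furniture and walls round the work are solid. World frame = base frame: x ahead of the robot, y to its left, z up, the work surface at z = 0. Lengths are in m, angles in rad, forces in N, time in s.
With the tool pointing down it reaches from about 0.425 to 0.95 m from the base axis. Payload 3.5 kg.
Tool frame: the origin (TCP) lies midway between the tips of the shut fingers; the grasp point (between the pads) lies 19 mm behind it; z points along the fingers, y is the line along which they close (so a half turn about z gives the same grasp; the last joint's range is limited). The gripper opens to 85 mm and grips with 20 to 120 N. Pads are 22 mm wide; open, the fingers measure 114 mm over their backs; the gripper's body (76 mm by 85 mm) begins 54 mm behind the grasp point. The pads swing forward as they close: fully open they stand 13 mm farther back than shut.
Start: joints at [0.99, 0.286, 1.577, -0, 1.279, -0.15], TCP at [0.282, 0.613, 0.199] pointing down, gripper open.
Joint ranges: [-2.77, 2.77], [-0.9, 2.22], [0.21, 2.48], [-1.53, 4.67], [0.24, 2.81], [-2.84, 2.84]. Speed limits (rad/s): [2.79, 2.79, 3.14, 3.14, 3.14, 3.14].

## Interface

Orientations are given as a unit quaternion [x, y, z, w].
In Python, from plant import ctrl gives the robot as it stands.
- The arm moves only by the tool arm_command, never from a script. Its argument "steps" is one flat list of numbers, 5 for each row, row after row: the opening in per cent of the stroke, from 0 (shut) to 100 (fully open), then the shift along the tool's x, y, z each as a share of 25 mm, from -1 to 1, then the turn about the tool's z as a share of 0.1 rad, from -1 to 1. In form: [grip, tx, ty, tz, spin, grip, tx, ty, tz, spin, ...]. A call has 1 to 8 rows; each row shifts and turns the commanded pose from where the row before left it, along the tool's axes as they then stand; what a row does not reach is not made up. A row lasts 1/12 s, in which the tool goes at most 41.7 mm and 7.16 degrees, less where a joint would pass 70% of its speed; a pose out of reach is approached as far as the arm can. A call with a number of a shift or a turn outside -1 to 1 is refused whole. A call with a gripper value outside its range is refused whole. The fingers move at their own pace and stop on an object; "squeeze" is the grip in N (left out, the last holds). Time passes only in rows, so rows that do not move let the fingers close. It gives the time, the measured TCP pose, the force, the opening and the grip force at its end, in the units of the state.
- ctrl.get_state(): the state, without advancing time (a new reading comes with each control period).
- ctrl.read_camera(name): name is "scene" or "side" or "wrist"; returns the picture (480x640x3 uint8, red, green, blue); there is no depth.
- ctrl.camera_model(name): a dict with "intrinsics" (3x3 intrinsics, pixels), "D" ([k1, k2, p1, p2, k3] as OpenCV has them; the pictures are not rectified), "rvec" (rotation vector, rad) and "tvec" (3), from world to camera coordinates, as OpenCV has them. Camera axes: x right, y down, z forward; pixel columns grow to the right and rows downward; lengths in m; the calibration is good to about 2 mm. A picture is of the moment at which its call begins: read the wrist's pose just before it. camera_model takes no time and is no camera call; for the wrist camera it gives the pose at the moment of the call.
- ctrl.sign_off(): hands the job in; it is judged then, once.
The state is a dict: "time": time; "qpos": joint angles; "dq": joint speeds; "joint_efforts": joint torques, N m; "eef_pos": TCP position; "tcp_rot": TCP orientation; "contact_force": force on the tool from outside, world axes, zero at the start; "wrist_torque": the same for the moment, N m; "opening": opening from 0.0 (shut) to 1.0 (fully open); "finger_force": force on a finger pad.
Only numpy, scipy, OpenCV 4.12 (cv2) and the standard library are available. Lean on these libraries where they do the work, as an engineer would, in place of code of your own. Each camera call takes 0.05 s, during which the arm holds its last target. There are 200 camera calls.

## Task

Slide the blue pipette-tip box along the worktop into the lane between the two blue guide rails and push it gently down the lane until it is fully home against the rubber bumpers of the end stop. Only push it with the fingertips or the outside of the fingers, never pinch, lift or tip it, and let neither the box nor the robot touch either rail, so it has to enter the mouth straight and centred. Leave the other things on the bench where they are.

Things in the scene. Friction and masses are not known exactly. Their poses are not given: they have to be found in the camera images.
- tip_box: closed tip box, blue with clear fixed lid, loose, 0.18 to 0.35 kg, 85 mm high. Walls: 86 mm apart along its x, 122 mm along its y, 3 to 58 mm up; lid walls 1 mm farther in, with lips up to 4 mm outside. Origin: centre of underside; z up; y = long side, pointing down the lane. Starts 110 to 150 mm before the mouth, up to 35 mm aside, turned up to 0.3 rad from the lane.
- lane: loading lane, fixed; its place and heading vary. Origin on the worktop (its floor), in the middle of the mouth; z up; y down the lane to the end stop, x across it away from the robot. The stop, 34 mm high, has two rubber bumpers at x = +-26 mm, 12 to 30 mm high, with faces at y = 205 mm: the box is home with its origin at x = 0, y = 144 mm and its y along the lane's.
- rail_near: blue guide rail on the robot's side; must not be touched. Its frame is the lane's: inner face at x = -53 mm (106 mm between rails), y from 0 to 225 mm, 12 mm thick, 20 mm high; two low screwed feet (7 mm high) reach out to x = -85 mm.
- rail_far: blue guide rail on the side away from the robot; must not be touched. Its frame is the lane's: inner face at x = +53 mm, y from 0 to 225 mm, 12 mm thick, 20 mm high; two low screwed feet (7 mm high) reach out to x = +85 mm.
- bottle: bystander: clear lab bottle with blue cap, 56 mm wide, 101 mm high, beyond the end stop. Origin: centre of its underside.
- flask: bystander: small clear flask, 45 mm wide, 62 mm high, beside the near rail. Origin: centre of its underside.
- cap_a: bystander: blue screw cap, 46 mm wide, 16 mm high, beside the near rail. Origin: centre of its underside.
- cap_b: bystander: blue screw cap, 46 mm wide, 16 mm high, beside the near rail, close to the mouth. Origin: centre of its underside.
- microtube: bystander: small white tube lying flat, 12x39x13 mm, beside the far rail. Origin: centre of its underside.
- pen: bystander: grey pen lying flat, 11x136x12 mm, right of the work. Origin: centre of its underside.
Things that resemble listed ones, but are neither listed nor needed, are in the scene too. Leave any orange look-alike of the tip_box alone.

How it is judged:
On the way:
1. the leading end of the box is inside the lane, the box still standing between the rails (y of tip_box in the frame of lane above -0.03 m and x of tip_box in the frame of lane between -0.012 and 0.012 m), for 0.1 s.
At the end, for the whole second after the job is handed in: the tip box stands flat, at rest and fully home: its leading wall within 5 mm of the bumpers, its long side within 0.08 rad of the lane, between the rails without touching them (y of tip_box in the frame of lane between 0.139 and 0.15 m and angle between the y axis of tip_box and the y axis of lane, either way round below 0.08 rad and angle between tip_box's own z axis and vertical below 0.05 rad and height (world z) of tip_box below 0.005 m and linear speed of tip_box below 0.01 m/s and x of tip_box in the frame of lane between -0.012 and 0.012 m).
It fails at once if something touches a guide rail (over 0.3 N) (contact force between any of rail_near, rail_far and anything else above 0.3 N).
It fails at once if the tip box is lifted over 8 mm or tipped over 0.12 rad (height (world z) of tip_box above 0.008 m or angle between tip_box's own z axis and vertical above 0.12 rad).
It fails at once if the tip box is squeezed or shoved with over 30 N (contact force between any of the fingers, the arm and tip_box above 30 N).
It fails at once if a bystander is moved over 15 mm (distance of any of bottle, flask, cap_a, cap_b, microtube, pen from where it was at the start of the episode above 0.015 m).
It also fails if it takes over 67 s, if anything falls off the work surface, if the arm or the gripper's body presses on something with over 40 N, if the wrist force passes 120 N, or if a joint passes its speed limit or range.

## Working session

There is one attempt and no reset: what is moved stays moved. The work goes in short steps, Python scripts to look and compute and a tool call to move; the robot and the scene stay as the last step left them, time stands still between calls to the robot, and variables do not carry over. Pictures are saved under pics/ and viewed, at most 10 in all, crops included, and the job is handed in when it is done.

Besides the shell and the picture viewer there is one more tool, called after ">>>" by a JSON object that holds its "op" and its "data". arm_command: Moves the arm, as the interface text tells. Its arguments: {"type":"object","properties":{"steps":{"type":"array","items":{"type":"number"}},"squeeze":{"type":"number"}},"required":["steps"]}

```bash
mkdir -p pics; cat > h.py <<'E'
import numpy as np, cv2
from plant import ctrl
def cam(n):
    m=ctrl.camera_model(n); return np.array(m["intrinsics"],float),np.array(m["D"],float),np.array(m["rvec"],float),np.array(m["tvec"],float).reshape(3)
def px2w(n,uv,z,m=None):
    K,D,r,t=m or cam(n); R=cv2.Rodrigues(r)[0]
    p=cv2.undistortPoints(np.array(uv,float).reshape(-1,1,2),K,D).reshape(-1,2)
    d=np.c_[p,np.ones(len(p))]@R; c=-R.T@t
    return c+d*((np.atleast_1d(z)-c[2])/d[:,2])[:,None]
def w2px(n,P,m=None):
    K,D,r,t=m or cam(n); return cv2.projectPoints(np.array(P,float).reshape(-1,1,3),r,t,K,D)[0].reshape(-1,2)
def shot(n,f):
    im=ctrl.read_camera(n)[:,:,::-1].copy(); cv2.imwrite(f"pics/{f}.png",im); return im
E
python3 - <<'E'
from h import *
for n in ("scene","side"): shot(n,n+"0")
for n in ("scene","side"):
    K,D,r,t=cam(n); print(n,-cv2.Rodrigues(r)[0].T@t,K[0,0])
s=ctrl.get_state();print(s["time"],s["eef_pos"],s["tcp_rot"])
E
```

```text
scene [ 0.17369005 -0.75124473  0.84312932] 497.89718891265767
side [0.48341017 1.32367597 0.65649293] 593.5574447944589
0.1 [0.28149157 0.61278646 0.19774753] [ 2.13762170e-01  9.76885146e-01 -9.98421214e-04 -3.86529252e-04]
```

View pics/scene0.png

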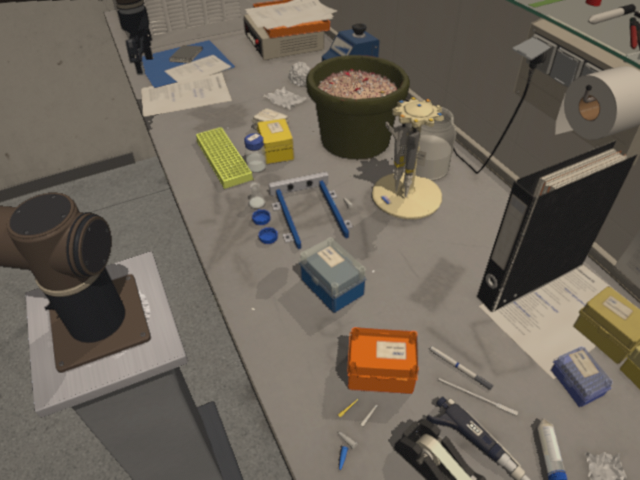

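View pics/side0.png

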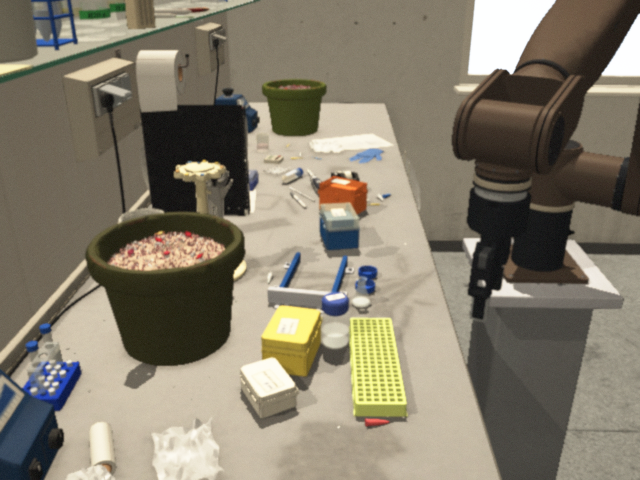

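The scene view shows the lane, with its near rail from (278,188) to (298,245) and its far rail from (320,183) to (347,235). The box is at about (333,273), and orange and yellow look-alikes stand elsewhere. In the side view the lane is at (310,275) and the box at (340,228). Next I'll measure both by colour.

```bash
python3 - <<'E'
from h import *
im=cv2.imread("pics/scene0.png"); a=cv2.resize(im[165:315,235:385],None,fx=4,fy=4,interpolation=cv2.INTER_CUBIC)
im2=cv2.imread("pics/side0.png"); b=cv2.resize(im2[195:310,255:385],None,fx=4.6,fy=4.6,interpolation=cv2.INTER_CUBIC)
cv2.imwrite("pics/c0.png",a);cv2.imwrite("pics/c1.png",b)
for n,i,roi in(("scene",im,(240,170,140,145)),("side",im2,(255,195,130,115))):
    h=cv2.cvtColor(i,cv2.COLOR_BGR2HSV); m=cv2.inRange(h,(100,110,50),(125,255,255))
    k=np.zeros_like(m);x,y,w,hh=roi;k[y:y+hh,x:x+w]=m[y:y+hh,x:x+w]
    for c in cv2.findContours(k,cv2.RETR_EXTERNAL,cv2.CHAIN_APPROX_NONE)[0]:
        if cv2.contourArea(c)>40:
            r=cv2.minAreaRect(c);print(n,cv2.contourArea(c),np.round(r[0],1),np.round(cv2.boxPoints(r),1).tolist(),np.round(px2w(n,r[0],.02),3))
E
```

```text
scene 632.0 [329.4 292.1] [[294.20001220703125, 301.8999938964844], [302.0, 268.0], [364.70001220703125, 282.3999938964844], [356.8999938964844, 316.29998779296875]] [[ 0.467 -0.155  0.02 ]]
scene 204.5 [267.5 235.5] [[259.0, 228.0], [276.0, 228.0], [276.0, 243.0], [259.0, 243.0]] [[0.411 0.063 0.02 ]]
scene 182.5 [261. 217.] [[253.0, 210.0], [269.0, 210.0], [269.0, 224.0], [253.0, 224.0]] [[0.42  0.131 0.02 ]]
scene 201.5 [288.2 218.4] [[275.0, 190.8000030517578], [279.29998779296875, 189.10000610351562], [301.5, 246.0], [297.20001220703125, 247.6999969482422]] [[0.478 0.096 0.02 ]]
scene 225.5 [333.8 208.6] [[318.20001220703125, 182.39999389648438], [322.6000061035156, 180.1999969482422], [349.3999938964844, 234.8000030517578], [345.0, 237.0]] [[0.594 0.079 0.02 ]]
side 197.0 [335.  303.5] [[323.0, 298.0], [347.0, 298.0], [347.0, 309.0], [323.0, 309.0]] [[0.491 0.241 0.02 ]]
side 232.0 [367.5 279. ] [[359.0, 292.0], [359.0, 266.0], [376.0, 266.0], [376.0, 292.0]] [[0.419 0.13  0.02 ]]
side 148.0 [339.7 274.4] [[331.3999938964844, 291.79998779296875], [342.79998779296875, 255.3000030517578], [348.0, 256.8999938964844], [336.6000061035156, 293.3999938964844]] [[0.482 0.109 0.02 ]]
side 163.5 [290.7 270.1] [[279.79998779296875, 285.3999938964844], [296.3999938964844, 252.1999969482422], [301.6000061035156, 254.8000030517578], [285.0, 288.0]] [[0.597 0.092 0.02 ]]
side 542.0 [339. 234.] [[321.0, 248.0], [321.0, 220.0], [357.0, 220.0], [357.0, 248.0]] [[ 0.486 -0.121  0.02 ]]
```

View pics/c0.png

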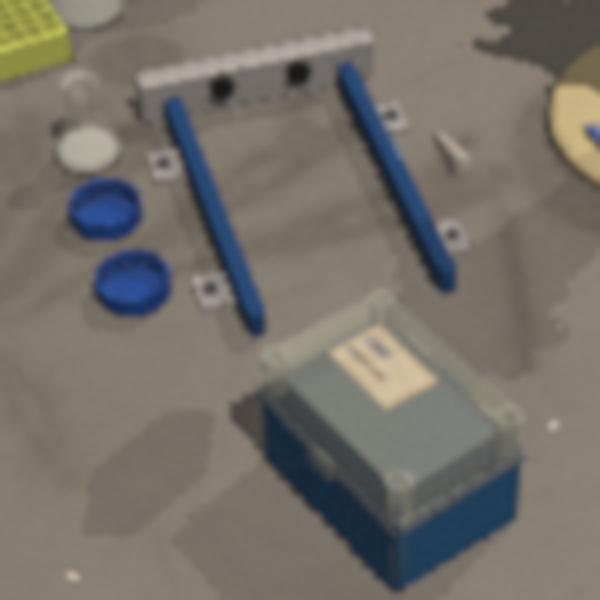

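View pics/c1.png

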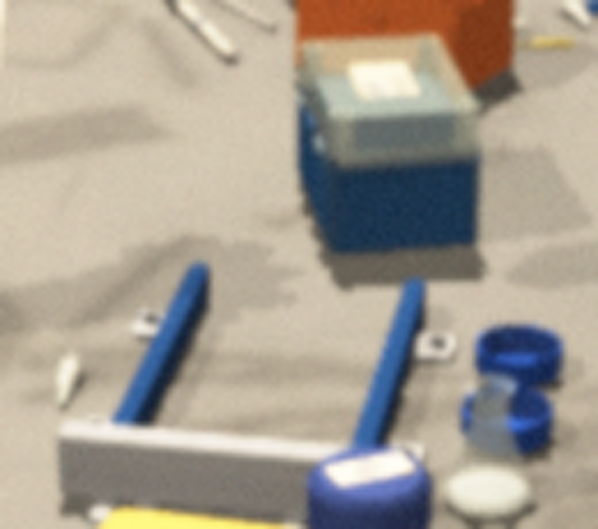

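Crop 1 shows the box bottom corners, in full-image pixels, at about (302,279), (334.5,312) and (364.5,294). Crop 2 gives the far wall's bottom corners at (328.5,249) and (358,248), with the mouth ends of the rails at the top. Now a coarse lane and box estimate.

```bash
cat >> h.py <<'E'
def edge(im,cut,rows,c0,c1,side):
    "sub-pixel column where blueness (B-R) halves, right (+1) or left (-1) side of a rail"
    g=cv2.GaussianBlur(im[:,:,0].astype(float)-im[:,:,2],(3,3),0); out=[]
    for r in rows:
        a=int(round(np.interp(r,rows[[0,-1]],[c0,c1]))); w=g[r,a-9:a+10]; p=9-3+int(np.argmax(w[6:13]))
        lv=(w[p]+np.median(g[r,a-9:a+10]))/2 if cut is None else cut
        k=p
        while 0<k<18 and w[k]>lv: k+=side
        out.append((a-9+k-side*(lv-w[k])/(w[k-side]-w[k]),r))
    return np.array(out)
def line(P):
    vx,vy,x,y=cv2.fitLine(P[:,:2].astype(np.float32),cv2.DIST_HUBER,0,.01,.01).ravel(); s=np.sign(vy); return np.array([x,y]),np.array([vx,vy])*s
E
python3 - <<'E'
from h import *
for n,S,segs in (("scene",1,[((194,240),279.5,297),((187,230),322,344.5)]),("side",-1,[((260,288),345,336),((256,284),298,283.5)])):
    im=cv2.imread(f"pics/{n}0.png")
    for (r,c0,c1),off in zip([(s[0],s[1],s[2]) for s in segs],(-.053,.065)):
        P=px2w(n,edge(im,None,np.arange(*r),c0,c1,S),.02); p,d=line(P)
        nx=np.array([d[1],-d[0]]); c=p-off*nx
        print(n,off,"heading(dx/dy)",round(d[0]/d[1],4),"axis pt at y=-.02, .1:",c[0]+d[0]/d[1]*(-.02-c[1]),c[0]+d[0]/d[1]*(.1-c[1]))
print("mouth top ends side",px2w("side",[[346,256.5],[298.5,252.7]],.02).round(4))
print("mouth bottoms scene",px2w("scene",[[299.5,247.3],[346.5,236.8]],.0).round(4))
print("stop top far edge side",px2w("side",[[268.5,287.2],[331,291]],.034).round(4), "scene stop top",px2w("scene",[[270,183],[327,173]],.034).round(4))
print("box scene",px2w("scene",[[302,278.8],[334.5,312],[364.5,293.8]],.003).round(4))
print("box side",px2w("side",[[328.5,249.3],[358.3,247.8]],.003).round(4))
s=ctrl.get_state();print(s["eef_pos"],s["qpos"])
E
```

```text
scene -0.053 heading(dx/dy) 0.1451 axis pt at y=-.02, .1: 0.52176374 0.5391701
scene 0.065 heading(dx/dy) 0.1464 axis pt at y=-.02, .1: 0.5212103 0.53877956
side -0.053 heading(dx/dy) 0.144 axis pt at y=-.02, .1: 0.5242103 0.54148483
side 0.065 heading(dx/dy) 0.1371 axis pt at y=-.02, .1: 0.52410275 0.540556
mouth top ends side [[ 0.4674  0.0147  0.02  ]
 [ 0.5852 -0.0023  0.02  ]]
mouth bottoms scene [[ 0.4702  0.0124  0.    ]
 [ 0.5858 -0.0054 -0.    ]]
stop top far edge side [[0.6357 0.2016 0.034 ]
 [0.5003 0.2132 0.034 ]] scene stop top [[0.4831 0.2289 0.034 ]
 [0.6345 0.201  0.034 ]]
box scene [[ 0.4349 -0.0816  0.003 ]
 [ 0.4588 -0.1946  0.003 ]
 [ 0.5384 -0.1798  0.003 ]]
box side [[ 0.512 -0.061  0.003]
 [ 0.435 -0.073  0.003]]
[0.28149157 0.61278646 0.19774753] [ 9.89989578e-01  2.87137724e-01  1.57802615e+00  8.92087678e-06
  1.27857003e+00 -1.49960005e-01]
```

>>> {"op": "arm_command", "data": {"steps": [45, -1, -0.87, 0, 0, 45, -1, -0.87, 0, 0, 45, -1, -0.87, 0, 0, 45, -1, -0.87, 0, 0, 45, -1, -0.87, 0, 0, 45, -1, -0.87, 0, 0, 45, -1, -0.87, 0, 0, 45, -1, -0.87, 0, 0]}}

```text
time: 0.77
eef_pos: [0.3909, 0.37, 0.1985]
tcp_rot: [0.214, 0.977, -0.0, -0.0]
contact_force: [0.1, 0.5, 0.0]
opening: 0.451
finger_force: 0.0
```

>>> {"op": "arm_command", "data": {"steps": [45, -1, -0.87, 0, 0, 45, -1, -0.87, 0, 0, 45, -1, -0.87, 0, 0, 45, -1, -0.87, 0, 0, 45, -1, -0.87, 0, 0, 45, -0.6, -1, 0, 0, 45, -0.6, -1, 0, 0, 45, -0.6, -1, 0, 0]}}

```text
time: 1.43
eef_pos: [0.4683, 0.1322, 0.1985]
tcp_rot: [0.214, 0.977, -0.0, -0.0]
contact_force: [0.7, 0.0, -0.6]
opening: 0.452
finger_force: 0.0
```

>>> {"op": "arm_command", "data": {"steps": [45, -0.6, -1, 0, 0, 45, -0.6, -1, 0, 0, 45, -0.6, -1, 0, 0, 45, -0.6, -1, 0, 0, 45, -0.6, -1, 0, 0, 45, -0.6, -1, 0, 0, 45, 0, 0, 0, 1, 45, 0, 0, 0, 1]}}

```text
time: 2.1
eef_pos: [0.4875, -0.0418, 0.1985]
tcp_rot: [0.314, 0.949, -0.0, -0.001]
contact_force: [-0.2, -0.2, 0.9]
opening: 0.448
finger_force: 0.0
```

>>> {"op": "arm_command", "data": {"steps": [45, 0, 0, 0, 1, 45, 0, 0, 0, 1, 45, 0, 0, 0, 1, 45, 0, 0, 0, 1, 45, 0, 0, 0, 1, 45, 0, 0, 0, 1, 45, 0, 0, 0, 1, 45, 0, 0, 0, 1]}}

```text
time: 2.77
eef_pos: [0.4874, -0.04, 0.1985]
tcp_rot: [0.658, 0.753, -0.0, -0.0]
contact_force: [-0.9, -0.0, -0.5]
opening: 0.449
finger_force: 0.0
```

>>> {"op": "arm_command", "data": {"steps": [45, 0, 0, 0, 1, 45, 0, 0, 0, 1, 45, 0, 0, 0, 0.8, 45, 0, 0, 0, 0]}}

```text
time: 3.1
eef_pos: [0.4874, -0.04, 0.1985]
tcp_rot: [0.755, 0.655, -0.0, -0.0]
contact_force: [-0.2, -0.2, -0.4]
opening: 0.45
finger_force: 0.0
```

```bash
cat >> h.py <<'E'
O=np.array([.5265,.005]); u=np.array([.1415,.98994]); v=np.array([u[1],-u[0]])
def lane(P): P=np.atleast_2d(P)[:,:2]-O; return np.c_[P@v,P@u]*1e3
def stat():
    s=ctrl.get_state(); import scipy.spatial.transform as T
    R=T.Rotation.from_quat(s["tcp_rot"]).as_matrix(); p=np.array(s["eef_pos"])
    print("t",round(s["time"],2),"p",p.round(4),"lane mm",lane(p).round(1),"xang vs u",round(np.arctan2(R[0,0]*-v@[1,0]+R[1,0]*-v@[0,1],R[:2,0]@u),4),"tilt",R[2].round(3),"F",np.round(s["contact_force"],1),"open",round(s["opening"],2)); return s,R,p
E
python3 - <<'E'
from h import *
s,R,p=stat()
print("orange top back", lane(px2w("scene",[[353,331],[418,333],[417,362],[347,361]],.085)).round(0))
shot("wrist","w0")
E
```

```text
t 3.1 p [ 0.4874 -0.04    0.1985] lane mm [[-32.3 -50.1]] xang vs u 0.0006 tilt [ 0.    -0.001 -1.   ] F [-0.2 -0.2 -0.4] open 0.45
orange top back [[ -40. -316.]
 [  71. -358.]
 [  43. -412.]
 [ -71. -372.]]
```

View pics/w0.png

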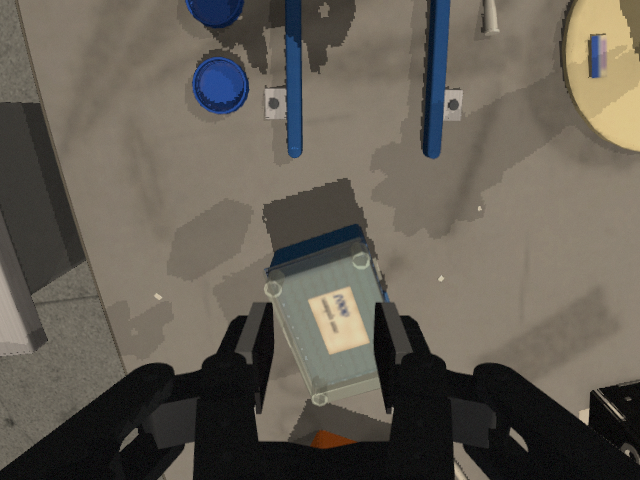

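The wrist view shows both rail mouths at about row 155 (columns 294 and 432), so the tool heading matches the lane. The lid corner knobs are at (273,288), (360,262) and (320,398), and the orange box is at the bottom edge.

```bash
python3 - <<'E'
from h import *
im=cv2.imread("pics/w0.png"); m=cam("wrist")
R_=cv2.Rodrigues(m[2])[0]; print("cam lane",lane(-(R_.T@m[3])[None]).round(1),(-R_.T@m[3])[2])
rows=np.arange(20,145,3)
for nm,c0,c1,S in(("near right",294,295,1),("near left",294,295,-1),("far right",440,433,1),("far left",440,433,-1)):
    e=edge(im,None,rows,c0,c1,S); L=lane(px2w("wrist",e,.02,m)); c=np.polyfit(L[:,1],L[:,0],1)
    print(nm,"lane x at y=0,100:",np.polyval(c,[0,100]).round(1),"slope",c[0].round(4))
print("mouth tips",lane(px2w("wrist",[[294,158],[432,158]],.02,m)).round(1),lane(px2w("wrist",[[294,158],[432,158]],0,m)).round(1))
L=lane(px2w("wrist",[[273,288],[360,262],[320,398]],.085,m)); print("lid corners",L.round(1)); 
a=L[1]-L[0];b=L[0]-L[2];print(np.hypot(*a),np.hypot(*b),"ang",np.arctan2(a[1],a[0]),np.arctan2(-b[0],b[1]),"centre",(L[1]+L[2])/2)
E
```

```text
cam lane [[-33.8  24.9]] 0.3736122574088943
near right lane x at y=0,100: [-54.  -56.4] slope -0.0247
near left lane x at y=0,100: [-58.5 -60.8] slope -0.023
far right lane x at y=0,100: [61.2 62.4] slope 0.0116
far left lane x at y=0,100: [55.7 56.3] slope 0.0058
mouth tips [[-58.8  -8.7]
 [ 58.2  -7.9]] [[-60.2 -10.6]
 [ 63.4  -9.8]]
lid corners [[ -71.8  -99.5]
 [  -6.5  -78.4]
 [ -36.2 -199.6]]
68.61517258668114 106.20577009404944 ang 0.3132341935889339 0.3422507350532913 centre [ -21.34841218 -138.99724825]
```

>>> {"op": "arm_command", "data": {"steps": [45, -1, 0.1, 0, 0, 45, -1, 0.1, 0, 0, 45, -1, 0.1, 0, 0, 45, -1, 0, 0, 0, 45, -1, 0, 0, 0, 45, -1, 0, 0, 0, 45, -1, 0, 0, 0, 45, -0.8, 0, 0, 0]}}

```text
time: 3.82
eef_pos: [0.4675, -0.2359, 0.1988]
tcp_rot: [0.754, 0.657, -0.0, -0.0]
contact_force: [0.9, 0.0, 0.1]
opening: 0.451
finger_force: 0.0
```

>>> {"op": "arm_command", "data": {"steps": [45, 0, 0, 1, 0, 45, 0, 0, 1, 0, 45, 0, 0, 1, 0, 45, 0, 0, 1, 0, 45, 0, 0, 1, 0, 45, 0, 0, 1, 0, 45, 0, 0, 0.9, 0, 45, 0, 0, 0, 0]}}

```text
time: 4.48
eef_pos: [0.4643, -0.2316, 0.0214]
tcp_rot: [0.754, 0.657, -0.001, -0.005]
contact_force: [-1.5, -0.9, -1.1]
opening: 0.45
finger_force: 0.0
```

```bash
python3 -c "
from h import *
stat();shot('wrist','w1');shot('scene','s1')
a=cv2.imread('pics/s1.png')[190:340,260:400]; cv2.imwrite('pics/w1c.png',np.hstack([cv2.resize(cv2.imread('pics/w1.png'),(400,300)),cv2.resize(a,(320,300))]))"
```

```text
t 4.48 p [ 0.4643 -0.2316  0.0214] lane mm [[ -28.1 -243. ]] xang vs u 0.0037 tilt [ 0.005 -0.009 -1.   ] F [-1.5 -0.9 -1.1] open 0.45
```

View pics/w1c.png

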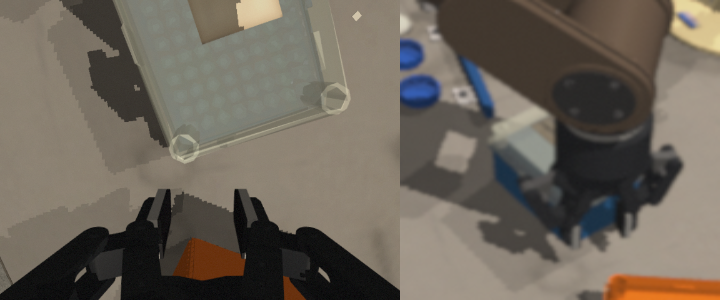

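The gripper is down behind the box, with the left finger facing the box's trailing left corner. I'll push slowly along the lane heading to square the box up.

>>> {"op": "arm_command", "data": {"steps": [45, 0.2, 0, -0.15, 0, 45, 0.2, 0, 0, 0, 45, 0.2, 0, 0, 0, 45, 0.2, 0, 0, 0, 45, 0.2, 0, 0, 0, 45, 0.2, 0, 0, 0, 45, 0.2, 0, 0, 0, 45, 0.2, 0, 0, 0]}}

```text
time: 5.25
eef_pos: [0.4737, -0.1944, 0.0304]
tcp_rot: [0.755, 0.656, -0.0, 0.0]
contact_force: [-0.7, -1.7, 0.9]
opening: 0.451
finger_force: 0.8
```

>>> {"op": "arm_command", "data": {"steps": [45, 0.15, 0, 0, 0, 45, 0.15, 0, 0, 0, 45, 0.15, 0, 0, 0, 45, 0.15, 0, 0, 0, 45, 0, 0, 0, 0]}}

```text
time: 5.67
eef_pos: [0.4758, -0.1791, 0.0303]
tcp_rot: [0.755, 0.656, 0.0, -0.0]
contact_force: [-0.5, 0.9, 0.6]
opening: 0.45
finger_force: 0.1
```

```bash
python3 -c "
from h import *
stat();shot('wrist','w2');shot('side','s2')
a=cv2.imread('pics/s2.png')[195:310,265:385]; cv2.imwrite('pics/w2c.png',np.hstack([cv2.resize(cv2.imread('pics/w2.png'),(480,360)),cv2.resize(a,(320,360))]))"
```

```text
t 5.67 p [ 0.4758 -0.1791  0.0303] lane mm [[ -24.1 -189.5]] xang vs u 0.0022 tilt [ 0.  0. -1.] F [-0.5  0.9  0.6] open 0.45
```

View pics/w2c.png

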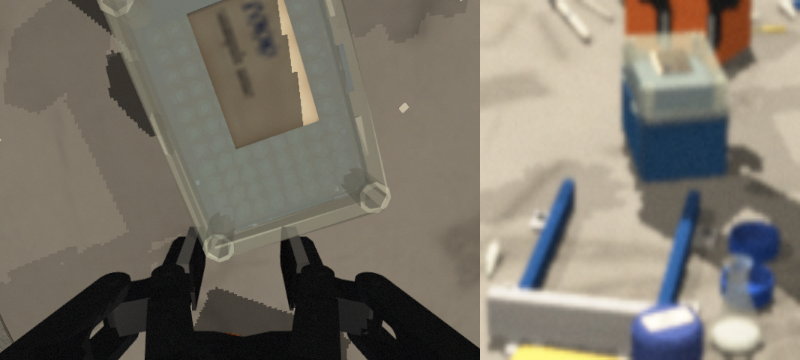

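The corner knob, at (218,248) in the composite, sits in the gap between the fingers, and the box is still turned by about 0.32. I'll measure, then back off and shift the fingers sideways.

```bash
python3 -c "
from h import *
k=640/480
L=lane(px2w('wrist',np.array([[218,248],[373,196],[112,-2]])*k,.085));print(L.round(1))
a=L[1]-L[0];th=np.arctan2(a[1],a[0]);print('th',th,np.hypot(*a))
c,s=np.cos(th),np.sin(th);M=(L[0]+L[1])/2;print('centre',M+53*np.array([-s,c]),'corner',M+53*np.array([-s,c])+np.array([c*-43+s*61,s*-43-c*61]))
print('fingertips',lane(px2w('wrist',np.array([[200,240],[283,240],[185,240],[300,240]])*k,.038)).round(1))
m=cv2.imread('pics/s2.png')
"
```

```text
[[ -36.4 -181.6]
 [  28.8 -157.6]
 [ -72.5  -82.8]]
th 0.35406369350101163 69.4736587502615
centre [ -22.19536164 -119.88652871] corner [ -41.37868778 -192.01142038]
fingertips [[ -51.3 -202.4]
 [  -1.4 -202.3]
 [ -60.4 -202.5]
 [   8.9 -202.4]]
```

>>> {"op": "arm_command", "data": {"steps": [45, -0.5, 0, 0, 0, 45, -0.3, 0.3, 0, 0, 45, 0, 0.3, 0, 0, 45, 0.3, 0, 0, 0, 45, 0.3, 0, 0, 0, 45, 0.2, 0, 0, 0, 45, 0.2, 0, 0, 0, 45, 0, 0, 0, 0]}}

```text
time: 6.43
eef_pos: [0.4912, -0.1755, 0.0302]
tcp_rot: [0.754, 0.656, 0.0, -0.0]
contact_force: [-0.5, 0.7, 0.5]
opening: 0.448
finger_force: 0.0
```

```bash
cat >> h.py <<'E'
def side_box(f):
    "box from the side view: lower edge of the blue leading wall"
    im=shot("side",f)
    h=cv2.cvtColor(im,cv2.COLOR_BGR2HSV); m=cv2.inRange(h,(100,110,40),(125,255,255))
    n,l,st,c=cv2.connectedComponentsWithStats(m[200:262,300:375]); i=1+np.argmax(st[1:,4]); return (l==i),st[i]
E
python3 -c "
from h import *
stat();shot('wrist','w3');shot('side','s3')
a=cv2.imread('pics/s3.png')[195:310,265:385]; cv2.imwrite('pics/w3c.png',np.hstack([cv2.resize(cv2.imread('pics/w3.png'),(480,360)),cv2.resize(a,(320,360))]))"
```

```text
t 6.43 p [ 0.4912 -0.1755  0.0302] lane mm [[  -9.4 -183.7]] xang vs u 0.0031 tilt [ 0.001 -0.    -1.   ] F [-0.5  0.7  0.5] open 0.45
```

View pics/w3c.png

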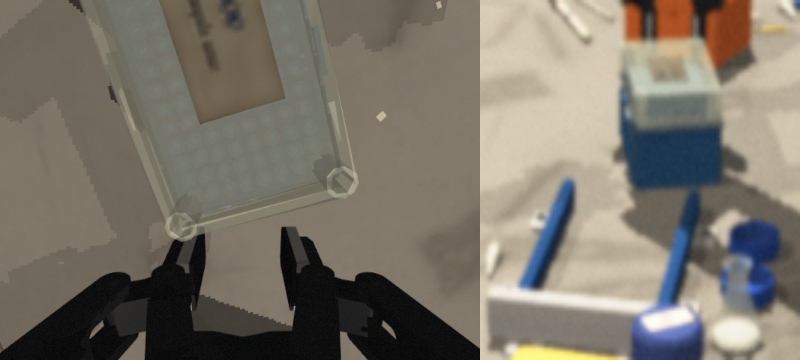

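The left finger is now on the corner and the box is turning: the knobs at (181,226) and (342,182) put it at about 0.27 rad. From here I'll track the lid label numerically to save views.

```bash
cat >> h.py <<'E'
def label(im,m):
    "lid label rectangle in lane mm: centre, yaw of its long side from the lane, sizes"
    f=im.astype(float); s=((f[:,:,2]-f[:,:,0])/f.max(2)>.2)&(f[:,:,2]>70)
    k=cv2.morphologyEx(s.astype(np.uint8),cv2.MORPH_CLOSE,np.ones((9,9)))
    k=cv2.morphologyEx(k,cv2.MORPH_OPEN,np.ones((5,5)))
    out=[]
    for c in cv2.findContours(k,cv2.RETR_EXTERNAL,cv2.CHAIN_APPROX_NONE)[0]:
        if cv2.contourArea(c)<800: continue
        hsv=cv2.mean(cv2.cvtColor(im,cv2.COLOR_BGR2HSV),cv2.drawContours(np.zeros_like(k),[c],-1,1,-1))
        P=lane(px2w("wrist",cv2.undistortPoints(c.astype(float),m[0],m[1],P=m[0]),.085,(m[0],np.zeros(5),m[2],m[3])))
        r=cv2.minAreaRect(P.astype(np.float32)); b=cv2.boxPoints(r); e=b[1]-b[0],b[2]-b[1]; e=max(e,key=lambda q:np.hypot(*q)); e=e*np.sign(e[1])
        out.append((cv2.boundingRect(c),np.round(hsv[:3]),np.round(r[0],1),np.round(sorted(r[1]),1),round(np.arctan2(-e[0],e[1]),3)))
    return out
E
python3 - <<'E'
from h import *
m=cam("wrist")
# camera mounting from the current pose -> camera model at the w0 pose (same orientation)
R=cv2.Rodrigues(m[2])[0]; p=np.array(ctrl.get_state()["eef_pos"]); off=-R.T@m[3]-p
m0=(m[0],m[1],m[2],-R@(np.array([.4874,-.04,.1985])+off))
for f,mm in(("w0",m0),("w3",m)):
    for o in label(cv2.imread(f"pics/{f}.png"),mm): print(f,*o)
E
```

```text
w0 (313, 403, 56, 45) [ 15. 106.  81.] [ -17.1 -231.6] [44.8 49.4] -0.231
w0 (267, 352, 28, 50) [ 18.  49. 119.] [ -68.9 -178.7] [22.4 47.9] -0.023
w0 (309, 287, 60, 67) [ 21.  64. 206.] [ -21.6 -127.3] [34.5 51.8] 0.334
w0 (478, 280, 156, 112) [ 18.  50. 125.] [ 161.2 -149.4] [ 84.3 118. ] -0.775
w0 (297, 178, 63, 53) [18. 45. 74.] [-31.  -38.4] [33.4 43.4] -1.18
w0 (232, 27, 53, 63) [ 18.  49. 108.] [-75.3  61.8] [35.  36.3] 0.131
w0 (424, 0, 216, 254) [ 20.  62. 137.] [109.8  23.2] [162.5 168.5] 0.172
w0 (303, 0, 123, 95) [ 18.  49. 113.] [-7.8 69. ] [58.2 78.9] -1.56
w0 (42, 0, 180, 242) [ 18.  50. 121.] [-173.    29.2] [112.  164.1] -0.324
w3 (270, 334, 40, 58) [ 18.  48. 122.] [ -22.4 -188.4] [13.3 22.3] -0.01
w3 (95, 292, 135, 84) [ 18.  48. 112.] [ -64.8 -184.7] [22.6 54.2] -0.925
w3 (518, 258, 122, 178) [ 18.  49. 119.] [  79.8 -192.2] [44.7 75.2] 0.266
w3 (472, 135, 72, 122) [ 18.  49. 130.] [  40.1 -131.5] [24.  32.4] -0.721
w3 (10, 21, 52, 61) [ 18.  47. 111.] [-92.8 -90.1] [12.  19.1] 0.314
w3 (459, 0, 120, 93) [ 18.  48. 112.] [ 42.7 -89.5] [24.1 33.8] -1.517
w3 (213, 0, 166, 164) [ 19.  68. 106.] [-17.8 -95.8] [34.1 45.9] 0.291h.py:39: RuntimeWarning: invalid value encountered in divide
  f=im.astype(float); s=((f[:,:,2]-f[:,:,0])/f.max(2)>.2)&(f[:,:,2]>70)
```

>>> {"op": "arm_command", "data": {"steps": [45, 0.15, 0, 0, 0, 45, 0.15, 0, 0, 0, 45, 0.15, 0, 0, 0, 45, 0.15, 0, 0, 0, 45, 0.1, 0, 0, 0, 45, 0, 0, 0, 0]}}

```text
time: 7.03
eef_pos: [0.4936, -0.1589, 0.0301]
tcp_rot: [0.755, 0.656, 0.0, -0.0]
contact_force: [-0.4, 0.6, 0.2]
opening: 0.446
finger_force: 0.0
```

```bash
cat >> h.py <<'E'
def box(f):
    stat(); m=cam("wrist"); im=shot("wrist",f)
    for o in label(im,m):
        if 60<o[1][1]<90 and 28<o[3][0]<42 and abs(o[4])<.5:
            L=cv2.contourArea; th=o[4]; c,s=np.cos(th),np.sin(th)
            print("LABEL",*o,"-> box centre",(o[2]-[c*3.5-s*11.2,s*3.5+c*11.2]).round(1),"yaw",th)
E
sed -i 's/f.max(2)>.2)/(f.max(2)+1)>.225)/' h.py
python3 -c "
from h import *
box('w4')"
```

```text
t 7.03 p [ 0.4936 -0.1589  0.0301] lane mm [[  -9.4 -166.9]] xang vs u 0.0022 tilt [ 0.001 -0.    -1.   ] F [-0.4  0.6  0.2] open 0.45
LABEL (225, 0, 161, 165) [ 19.  68. 107.] [-15.1 -79.2] [34.2 45.6] 0.255 -> box centre [-15.7 -90.9] yaw 0.255
```

Pushing at the corner mostly sticks: the box slid forward with little turning. I'll back off, rise, look, and square it from the near side at its leading end instead.

>>> {"op": "arm_command", "data": {"steps": [45, -0.5, 0, 0, 0, 45, 0, 0, -1, 0, 45, 0, 0, -1, 0, 100, 0, 0, -1, 0, 100, 0, 0, -1, 0, 100, 0, 0, -1, 0, 100, 0, 0, -1, 0, 100, 0, 0, 0, 0]}}

```text
time: 7.75
eef_pos: [0.495, -0.1746, 0.1868]
tcp_rot: [0.755, 0.656, 0.002, 0.005]
contact_force: [0.4, -1.1, 0.7]
opening: 1.001
finger_force: 0.0
```

```bash
python3 -c "
from h import *
box('w5')"
```

```text
t 7.75 p [ 0.495  -0.1746  0.1868] lane mm [[  -5.7 -182.3]] xang vs u 0.0014 tilt [-0.004  0.011 -1.   ] F [ 0.4 -1.1  0.7] open 1.0
LABEL (272, 18, 72, 95) [ 20.  65. 128.] [-15.9 -76.5] [34.  51.6] 0.26 -> box centre [-16.4 -88.2] yaw 0.26
```

>>> {"op": "arm_command", "data": {"steps": [100, 0.92, -0.89, 0, 0, 100, 0.92, -0.89, 0, 0, 100, 0.92, -0.89, 0, 0, 100, 0.92, -0.89, 0, 0, 100, 0, 0, 0, 1, 100, 0, 0, 0, 1, 100, 0, 0, 0, 1, 100, 0, 0, 0, 1]}}

```text
time: 8.47
eef_pos: [0.4158, -0.0684, 0.1788]
tcp_rot: [0.871, 0.491, -0.001, -0.001]
contact_force: [0.1, -0.1, -0.6]
opening: 1.002
finger_force: 0.0
```

>>> {"op": "arm_command", "data": {"steps": [100, 0, 0, 0, 1, 100, 0, 0, 0, 1, 100, 0, 0, 0, 1, 100, 0, 0, 0, 1, 100, 0, 0, 0, 1, 100, 0, 0, 0, 1, 100, 0, 0, 0, 1, 100, 0, 0, 0, 1]}}

```text
time: 9.13
eef_pos: [0.4158, -0.0686, 0.1786]
tcp_rot: [0.994, 0.112, -0.001, -0.001]
contact_force: [-0.5, 0.5, -0.4]
opening: 1.0
finger_force: 0.0
```

>>> {"op": "arm_command", "data": {"steps": [100, 0, 0, 0, 1, 100, 0, 0, 0, 1, 100, 0, 0, 0, 1, 100, 0, 0, 0, 0.7, 100, 0, 0, 0, 0]}}

```text
time: 9.55
eef_pos: [0.4159, -0.0686, 0.1788]
tcp_rot: [0.998, -0.07, -0.001, -0.0]
contact_force: [-0.2, 0.1, 0.3]
opening: 0.999
finger_force: 0.0
```

```bash
python3 -c "
from h import *
s,R,p=stat();print(np.round(s['qpos'],3))"
```

```text
t 9.55 p [ 0.4159 -0.0686  0.1788] lane mm [[-99.1 -88.5]] xang vs u -1.5697 tilt [-0.002 -0.001 -1.   ] F [-0.2  0.1  0.3] open 1.0
[-0.405 -0.286  2.187  0.     1.243  1.306]
```

>>> {"op": "arm_command", "data": {"steps": [100, 0, 0, 1, 0, 100, 0, 0, 1, 0, 100, 0, 0, 1, 0, 100, 0, 0, 0, 0]}}

```text
time: 9.88
eef_pos: [0.4122, -0.0669, 0.0994]
tcp_rot: [0.998, -0.069, -0.006, -0.002]
contact_force: [0.0, 0.9, -0.7]
opening: 1.0
finger_force: 0.0
```

```bash
python3 -c "
from h import *
s,R,p=stat();print(np.round(s['qpos'],3))"
```

```text
t 9.88 p [ 0.4122 -0.0669  0.0994] lane mm [[-103.   -87.4]] xang vs u -1.5667 tilt [-0.011 -0.003 -1.   ] F [ 0.   0.9 -0.7] open 1.0
[-0.405 -0.188  2.263 -0.     1.079  1.304]
```

>>> {"op": "arm_command", "data": {"steps": [100, 0, 0, 1, 0, 100, 0, 0, 1, 0, 100, 0, 0, 0.9, 0, 100, 0, 0, 0, 0]}}

```text
time: 10.22
eef_pos: [0.4133, -0.0673, 0.0293]
tcp_rot: [0.998, -0.069, -0.004, -0.001]
contact_force: [-0.3, -0.2, -0.1]
opening: 1.0
finger_force: 0.0
```

```bash
python3 -c "
from h import *
s,R,p=stat();print(np.round(s['qpos'],3))"
```

```text
t 10.22 p [ 0.4133 -0.0673  0.0293] lane mm [[-101.9  -87.6]] xang vs u -1.5671 tilt [-0.009 -0.002 -1.   ] F [-0.3 -0.2 -0.1] open 1.0
[-0.405 -0.061  2.302 -0.     0.91   1.304]
```

>>> {"op": "arm_command", "data": {"steps": [100, 0.2, 0, 0, 0, 100, 0.2, 0, 0, 0, 100, 0.2, 0, 0, 0, 100, 0.2, 0, 0, 0, 100, 0.2, 0, 0, 0, 100, 0.2, 0, 0, 0, 100, 0.15, 0, 0, 0, 100, 0, 0, 0, 0]}}

```text
time: 10.88
eef_pos: [0.4512, -0.0735, 0.0331]
tcp_rot: [0.998, -0.069, 0.001, 0.0]
contact_force: [-0.3, 0.3, -0.1]
opening: 0.999
finger_force: 0.0
```

```bash
python3 -c "
from h import *
box('w6')
m=cam('wrist');print([o for o in label(cv2.imread('pics/w6.png'),m) if o[1][1]>55])"
```

```text
t 10.88 p [ 0.4512 -0.0735  0.0331] lane mm [[-63.4 -88.3]] xang vs u -1.5679 tilt [ 0.002  0.    -1.   ] F [-0.3  0.3 -0.1] open 1.0
LABEL (198, 88, 189, 140) [ 20.  66. 181.] [ -1.6 -80. ] [34.3 51.9] 0.15 -> box centre [ -3.4 -91.6] yaw 0.15
[((198, 88, 189, 140), array([ 20.,  66., 181.]), array([ -2. , -80.1]), array([34.2, 51.8]), np.float32(0.15))]
```

>>> {"op": "arm_command", "data": {"steps": [100, 0.15, 0, 0, 0, 100, 0.15, 0, 0, 0, 100, 0.15, 0, 0, 0, 100, 0.05, 0, 0, 0, 100, 0, 0, 0, 0]}}

```text
time: 11.35
eef_pos: [0.463, -0.0752, 0.0328]
tcp_rot: [0.998, -0.07, 0.0, 0.0]
contact_force: [0.4, 1.0, -0.5]
opening: 1.0
finger_force: 0.0
```

```bash
python3 -c "
from h import *
box('w7')"
```

```text
t 11.35 p [ 0.463  -0.0752  0.0328] lane mm [[-51.5 -88.3]] xang vs u -1.5681 tilt [ 0.001  0.    -1.   ] F [ 0.4  1.  -0.5] open 1.0
LABEL (210, 104, 184, 128) [ 20.  66. 180.] [  7.7 -83. ] [34.3 51.9] 0.076 -> box centre [  5.1 -94.4] yaw 0.076
```

>>> {"op": "arm_command", "data": {"steps": [100, 0.15, 0, 0, 0, 100, 0.05, 0, 0, 0, 100, -0.4, 0, 0, 0, 100, 0, 0, -1, 0, 100, 0, 0, -1, 0, 100, 0, 0, -1, 0, 100, 0, 0, -1, 0, 100, 0, 0, -1, 0]}}

```text
time: 12.07
eef_pos: [0.4568, -0.0741, 0.1589]
tcp_rot: [0.998, -0.07, 0.0, 0.0]
contact_force: [0.3, 0.2, -0.3]
opening: 0.997
finger_force: 0.0
```

>>> {"op": "arm_command", "data": {"steps": [100, 1, 0, 0, 0, 100, 1, 0.3, 0, 0, 100, 1, 0.3, 0, 0, 100, 1, 0, 0, 0, 100, 1, 0, 0, 0, 100, 0.6, 0, 0, 0, 100, 0, 0, 0, 0]}}

```text
time: 12.65
eef_pos: [0.5958, -0.1092, 0.1577]
tcp_rot: [0.998, -0.07, 0.001, 0.0]
contact_force: [0.1, 0.1, -0.3]
opening: 1.0
finger_force: 0.0
```

```bash
python3 -c "
from h import *
s,R,p=stat()"
```

```text
t 12.65 p [ 0.5958 -0.1092  0.1577] lane mm [[  84.7 -103.2]] xang vs u -1.5682 tilt [ 0.001  0.    -1.   ] F [ 0.1  0.1 -0.3] open 1.0
```

Next I'll descend on the far side, then push back toward the lane axis.

>>> {"op": "arm_command", "data": {"steps": [100, 0, 0, 1, 0, 100, 0, 0, 1, 0, 100, 0, 0, 1, 0, 100, 0, 0, 1, 0, 100, 0, 0, 1, 0, 100, 0, 0, 0, 0, 100, -0.3, 0, 0, 0, 100, -0.3, 0, 0, 0]}}

```text
time: 13.32
eef_pos: [0.5792, -0.1066, 0.0343]
tcp_rot: [0.998, -0.069, 0.001, 0.0]
contact_force: [0.7, 0.2, -0.0]
opening: 1.0
finger_force: 0.0
```

>>> {"op": "arm_command", "data": {"steps": [100, -0.2, 0, 0, 0, 100, -0.15, 0, 0, 0, 100, -0.15, 0, 0, 0, 100, -0.1, 0, 0, 0, 100, 0, 0, 0, 0]}}

```text
time: 13.73
eef_pos: [0.5658, -0.1049, 0.0348]
tcp_rot: [0.998, -0.07, 0.002, 0.001]
contact_force: [2.3, -0.3, 4.9]
opening: 0.999
finger_force: 2.1
```

```bash
python3 -c "
from h import *
s,R,p=stat()"
```

```text
t 13.73 p [ 0.5658 -0.1049  0.0348] lane mm [[  54.4 -103.2]] xang vs u -1.5682 tilt [ 0.004  0.001 -1.   ] F [ 2.3 -0.3  4.9] open 1.0
```

>>> {"op": "arm_command", "data": {"steps": [100, 0.3, 0, 0, 0, 100, 0, 0, -1, 0, 100, 0, 0, -1, 0, 100, 0, 0, -1, 0, 100, 0, 0, -1, 0, 100, 0, 0, -1, 0, 100, 0, 0, -1, 0, 100, -0.8, 1, 0, 0]}}

```text
time: 14.4
eef_pos: [0.5533, -0.1263, 0.1887]
tcp_rot: [0.998, -0.068, 0.005, 0.001]
contact_force: [0.2, -1.0, 1.7]
opening: 1.001
finger_force: 0.0
```

>>> {"op": "arm_command", "data": {"steps": [45, -0.8, 1, 0, 0, 45, -0.8, 1, 0, 0, 45, 0, 0, 0, -1, 45, 0, 0, 0, -1, 45, 0, 0, 0, -1, 45, 0, 0, 0, -1, 45, 0, 0, 0, -1, 45, 0, 0, 0, -1]}}

```text
time: 15.07
eef_pos: [0.5013, -0.1709, 0.1817]
tcp_rot: [0.973, 0.231, -0.001, -0.001]
contact_force: [-0.4, -0.7, 0.0]
opening: 0.452
finger_force: 0.0
```

>>> {"op": "arm_command", "data": {"steps": [45, 0, 0, 0, -1, 45, 0, 0, 0, -1, 45, 0, 0, 0, -1, 45, 0, 0, 0, -1, 45, 0, 0, 0, -1, 45, 0, 0, 0, -1, 45, 0, 0, 0, -1, 45, 0, 0, 0, -1]}}

```text
time: 15.73
eef_pos: [0.5014, -0.1708, 0.1816]
tcp_rot: [0.806, 0.591, -0.001, -0.002]
contact_force: [-0.1, 0.5, 1.1]
opening: 0.449
finger_force: 0.0
```

>>> {"op": "arm_command", "data": {"steps": [45, 0, 0, 0, -1, 45, 0, 0, 0, -0.7, 45, 0, 0, 0, 0]}}

```text
time: 15.98
eef_pos: [0.5014, -0.1709, 0.1817]
tcp_rot: [0.754, 0.656, -0.001, -0.002]
contact_force: [-0.3, 0.5, -0.1]
opening: 0.451
finger_force: 0.0
```

```bash
python3 -c "
from h import *
box('w8')"
```

```text
t 15.98 p [ 0.5014 -0.1709  0.1817] lane mm [[ 1.000e-01 -1.776e+02]] xang vs u 0.0032 tilt [ 0.001 -0.003 -1.   ] F [-0.3  0.5 -0.1] open 0.45
LABEL (305, 42, 56, 86) [ 20.  64. 124.] [  3.8 -83.3] [33.9 50.8] 0.006 -> box centre [  0.4 -94.5] yaw 0.006
```

The box is now square and centred (x about 0.4 mm, yaw about 0.006). I'll go down behind it and push along the lane.

>>> {"op": "arm_command", "data": {"steps": [45, -0.5, 0, 0, 0, 45, 0, 0, 1, 0, 45, 0, 0, 1, 0, 45, 0, 0, 1, 0, 45, 0, 0, 1, 0, 45, 0, 0, 1, 0, 45, 0, 0, 1, 0, 45, 0, 0, 0, 0]}}

```text
time: 16.7
eef_pos: [0.4959, -0.1821, 0.0272]
tcp_rot: [0.755, 0.655, -0.002, -0.005]
contact_force: [-1.6, -0.1, -0.7]
opening: 0.454
finger_force: 0.0
```

>>> {"op": "arm_command", "data": {"steps": [45, 0.2, 0, 0, 0, 45, 0.2, 0, 0, 0, 45, 0.2, 0, 0, 0, 45, 0.2, 0, 0, 0, 45, 0.2, 0, 0, 0, 45, 0.2, 0, 0, 0, 45, 0.2, 0, 0, 0, 45, 0, 0, 0, 0]}}

```text
time: 17.37
eef_pos: [0.5059, -0.1486, 0.0337]
tcp_rot: [0.755, 0.656, 0.0, 0.001]
contact_force: [0.7, -0.6, 0.3]
opening: 0.448
finger_force: 0.4
```

```bash
python3 -c "
from h import *
box('w9')"
```

```text
t 17.37 p [ 0.5059 -0.1486  0.0337] lane mm [[   1.4 -154.9]] xang vs u 0.0026 tilt [-0.     0.002 -1.   ] F [ 0.7 -0.6  0.3] open 0.45
LABEL (278, 0, 125, 181) [ 20.  65. 116.] [  4.2 -73.3] [34.2 49.6] 0.001 -> box centre [  0.7 -84.5] yaw 0.001
```

>>> {"op": "arm_command", "data": {"steps": [45, 0.2, 0, 0, 0, 45, 0.2, 0, 0, 0, 45, 0.2, 0, 0, 0, 45, 0.2, 0, 0, 0, 45, 0, 0, 0, 0]}}

```text
time: 17.83
eef_pos: [0.5079, -0.1281, 0.0327]
tcp_rot: [0.755, 0.656, 0.0, -0.0]
contact_force: [0.3, -1.4, 0.7]
opening: 0.449
finger_force: 0.4
```

```bash
python3 -c "
from h import *
box('w10');shot('side','s10');shot('scene','q10')
a=cv2.imread('pics/s10.png')[205:295,265:370]; b=cv2.imread('pics/q10.png')[165:305,250:370]; cv2.imwrite('pics/v10.png',np.hstack([cv2.resize(a,(440,400),interpolation=2),cv2.resize(b,(350,400),interpolation=2)]))"
```

```text
t 17.83 p [ 0.5079 -0.1281  0.0327] lane mm [[   0.5 -134.4]] xang vs u 0.0022 tilt [ 0.001 -0.    -1.   ] F [ 0.3 -1.4  0.7] open 0.45
LABEL (280, 0, 126, 181) [ 20.  65. 117.] [  4.2 -52.9] [34.2 49.2] 0.001 -> box centre [  0.7 -64.1] yaw 0.001
```

View pics/v10.png

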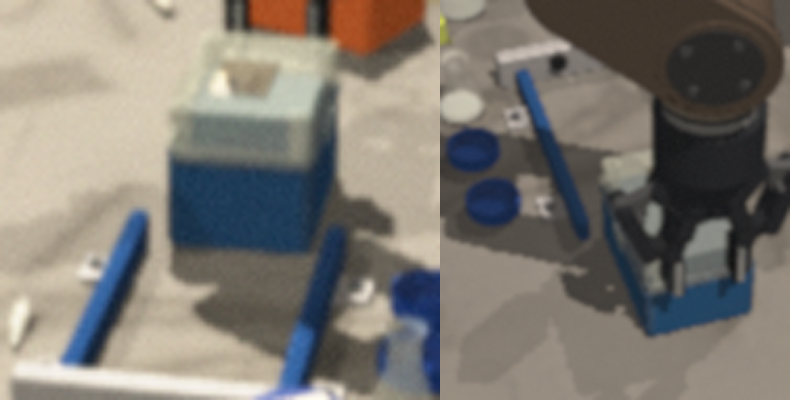

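The left panel shows the box's leading wall, with its bottom edge from (172,245) to (308,250), lying between the rail mouths at (138,212) and (340,230). I'll check that numerically.

```bash
python3 -c "
from h import *
f=lambda q:np.array(q)/[440/105,400/90]+[265,205]
print(lane(px2w('side',f([[172,245],[308,250]]),.003)).round(1), lane(px2w('side',f([[170,155],[312,165]]),.058)).round(1))
print('rails',lane(px2w('side',f([[150,218],[327,236]]),.02)).round(1))
im=cv2.imread('pics/s10.png').astype(float);g=cv2.GaussianBlur(im[:,:,0]-im[:,:,2],(3,3),0)
for r in (246,250,254):
    w=g[r,298:348];lv=(w.max()+np.percentile(w,10))/2;i=np.where(w>lv)[0];a,b=i[0],i[-1]
    xa=298+a-(w[a]-lv)/(w[a]-w[a-1]);xb=298+b+(w[b]-lv)/(w[b]-w[b+1]);print(r,round(xa,1),round(xb,1))
"
```

```text
[[ 39.4   4.7]
 [-40.8  -3.5]] [[ 40.2   4.5]
 [-43.3   2.7]]
rails [[ 51.9   7.6]
 [-54.   11.4]]
246 305.3 343.6
250 305.5 342.2
254 297.5 338.3
```

The box is centred between the rails to within about 1 mm, so I'll push on.

>>> {"op": "arm_command", "data": {"steps": [45, 0.2, 0, 0, 0, 45, 0.24, 0, 0, 0, 45, 0.24, 0, 0, 0, 45, 0.24, 0, 0, 0, 45, 0.24, 0, 0, 0, 45, 0.24, 0, 0, 0, 45, 0.2, 0, 0, 0, 45, 0.1, 0, 0, 0]}}

```text
time: 18.65
eef_pos: [0.5139, -0.0863, 0.0328]
tcp_rot: [0.755, 0.656, 0.0, -0.0]
contact_force: [-0.2, -1.7, 0.5]
opening: 0.45
finger_force: 0.6
```

```bash
python3 -c "
from h import *
box('w11')"
```

```text
t 18.65 p [ 0.5139 -0.0863  0.0328] lane mm [[  0.4 -92.1]] xang vs u 0.0026 tilt [ 0. -0. -1.] F [-0.2 -1.7  0.5] open 0.45
LABEL (283, 0, 126, 181) [ 20.  65. 120.] [  4.8 -10.6] [34.2 49.3] 0.002 -> box centre [  1.3 -21.8] yaw 0.002
```

>>> {"op": "arm_command", "data": {"steps": [45, 0.24, -0.01, 0, 0, 45, 0.24, -0.01, 0, 0, 45, 0.24, -0.01, 0, 0, 45, 0.24, -0.01, 0, 0, 45, 0.24, -0.01, 0, 0, 45, 0.24, 0, 0, 0, 45, 0.24, 0, 0, 0, 45, 0.24, 0, 0, 0]}}

```text
time: 19.37
eef_pos: [0.5193, -0.0388, 0.0328]
tcp_rot: [0.755, 0.656, -0.0, -0.0]
contact_force: [0.6, -1.6, 0.8]
opening: 0.449
finger_force: 0.6
```

>>> {"op": "arm_command", "data": {"steps": [45, 0.24, 0, 0, 0, 45, 0.24, 0, 0, 0, 45, 0.24, 0, 0, 0, 45, 0.24, 0, 0, 0, 45, 0.24, 0, 0, 0, 45, 0.24, 0, 0, 0, 45, 0.2, 0, 0, 0, 45, 0.1, 0, 0, 0]}}

```text
time: 20.03
eef_pos: [0.5254, 0.0044, 0.0327]
tcp_rot: [0.755, 0.656, 0.0, -0.0]
contact_force: [0.3, -1.0, -0.6]
opening: 0.45
finger_force: 0.6
```

```bash
python3 -c "
from h import *
box('w12')"
```

```text
t 20.03 p [0.5254 0.0044 0.0327] lane mm [[-1.  -0.8]] xang vs u 0.0025 tilt [ 0. -0. -1.] F [ 0.3 -1.  -0.6] open 0.45
LABEL (283, 0, 126, 181) [ 20.  64. 124.] [ 3.4 80.8] [34.1 49.2] 0.002 -> box centre [-0.1 69.6] yaw 0.002
```

>>> {"op": "arm_command", "data": {"steps": [45, 0.24, 0, 0, 0, 45, 0.24, 0, 0, 0, 45, 0.24, 0, 0, 0, 45, 0.24, 0, 0, 0, 45, 0.24, 0, 0, 0, 45, 0.24, 0, 0, 0, 45, 0.24, 0, 0, 0, 45, 0.24, 0, 0, 0]}}

```text
time: 20.75
eef_pos: [0.5321, 0.0518, 0.0328]
tcp_rot: [0.755, 0.656, -0.0, -0.0]
contact_force: [0.7, -1.7, -0.9]
opening: 0.45
finger_force: 0.6
```

>>> {"op": "arm_command", "data": {"steps": [45, 0.1, 0, 0, 0, 45, 0.1, 0, 0, 0, 45, 0.1, 0, 0, 0, 45, 0.1, 0, 0, 0, 45, 0.1, 0, 0, 0, 45, 0, 0, 0, 0]}}

```text
time: 21.25
eef_pos: [0.5338, 0.064, 0.0327]
tcp_rot: [0.755, 0.656, 0.0, -0.0]
contact_force: [0.2, -0.8, 0.5]
opening: 0.447
finger_force: 0.0
```

```bash
python3 -c "
from h import *
box('w13')"
```

```text
t 21.25 p [0.5338 0.064  0.0327] lane mm [[-1.1 59.4]] xang vs u 0.0019 tilt [ 0.001 -0.    -1.   ] F [ 0.2 -0.8  0.5] open 0.45
LABEL (283, 0, 126, 181) [ 20.  64. 128.] [  3.4 141. ] [34.1 49.3] -0.0 -> box centre [-1.000e-01  1.298e+02] yaw -0.0
```

Box y is about 131 mm, so 13 mm or so remain. I'll creep from here.

>>> {"op": "arm_command", "data": {"steps": [45, 0.08, 0, 0, 0, 45, 0.08, 0, 0, 0, 45, 0.08, 0, 0, 0, 45, 0.08, 0, 0, 0, 45, 0, 0, 0, 0]}}

```text
time: 21.72
eef_pos: [0.5347, 0.0695, 0.0332]
tcp_rot: [0.754, 0.656, -0.002, 0.001]
contact_force: [-3.2, -8.5, 2.6]
opening: 0.452
finger_force: 4.3
```

>>> {"op": "arm_command", "data": {"steps": [45, 0.06, 0, 0, 0, 45, 0.06, 0, 0, 0, 45, 0, 0, 0, 0]}}

```text
time: 21.97
eef_pos: [0.5349, 0.0696, 0.0339]
tcp_rot: [0.754, 0.657, -0.004, 0.003]
contact_force: [-6.9, -17.2, 6.3]
opening: 0.45
finger_force: 9.0
```

Force rose to 18 N with no further motion, so the box has reached the stop. I'll back off and check.

>>> {"op": "arm_command", "data": {"steps": [45, -0.15, 0, 0, 0, 45, -0.3, 0, 0, 0, 45, -0.4, 0, 0, 0, 45, 0, 0, -1, 0, 45, 0, 0, -1, 0, 45, 0, 0, -1, 0, 45, 0, 0, -1, 0, 45, 0, 0, -1, 0]}}

```text
time: 22.63
eef_pos: [0.532, 0.0534, 0.1587]
tcp_rot: [0.755, 0.656, 0.0, -0.0]
contact_force: [0.8, 0.3, -0.2]
opening: 0.449
finger_force: 0.0
```

>>> {"op": "arm_command", "data": {"steps": [45, -0.5, 0, -0.8, 0, 45, 0, 0, 0, 0, 45, 0, 0, 0, 0]}}

```text
time: 22.88
eef_pos: [0.5313, 0.0407, 0.1789]
tcp_rot: [0.755, 0.656, 0.001, 0.001]
contact_force: [-0.5, -0.1, -0.5]
opening: 0.453
finger_force: 0.0
```

```bash
python3 -c "
from h import *
box('w14');shot('side','s14')
a=cv2.imread('pics/s14.png')[215:310,265:370]; b=cv2.imread('pics/w14.png'); cv2.imwrite('pics/v14.png',np.hstack([cv2.resize(a,(330,390),interpolation=2),cv2.resize(b,(460,390))]))"
```

```text
t 22.88 p [0.5313 0.0407 0.1789] lane mm [[-0.3 36. ]] xang vs u 0.001 tilt [ 0.001  0.003 -1.   ] F [-0.5 -0.1 -0.5] open 0.45
LABEL (304, 11, 57, 89) [ 20.  64. 126.] [  3.6 147.3] [33.6 51. ] -0.006 -> box centre [  0.  136.1] yaw -0.006
```

View pics/v14.png

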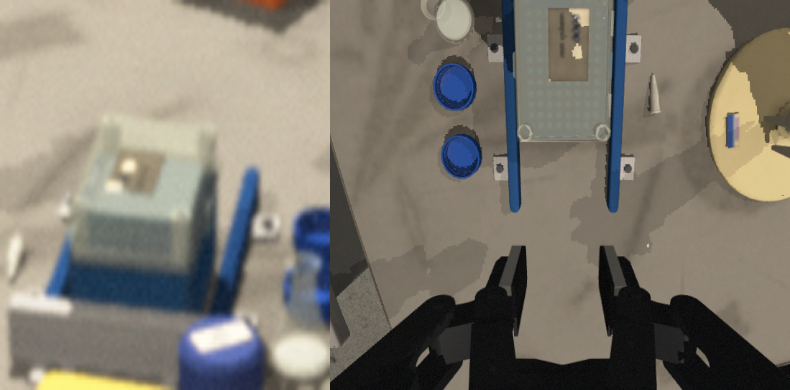

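The right panel shows the box standing in the lane between the rails, with the mouth ends at (514,212) and (613,212) and the trailing lid knobs at (526,131) and (603,131). I'll compare box and mouth in the same picture.

```bash
python3 -c "
from h import *
f=lambda q:(np.array(q,float)-[330,0])/[460/640,390/480]
m=cam('wrist')
print('mouth',lane(px2w('wrist',f([[514,212],[613,212]]),.02,m)).round(1))
print('knobs',lane(px2w('wrist',f([[526,131],[603,131]]),.085,m)).round(1))
print('lid trailing edge',lane(px2w('wrist',f([[564,140]]),.062,m)).round(1))
p=lambda q:np.array(q)/[330/105,390/95]+[265,215]
# stop top back edge (bottle side) and front edge
print('stop top',lane(px2w('side',p([[12,296],[70,300],[12,308]]),.034)).round(1))
im=cv2.imread('pics/scene0.png')
print('bumpers scene0',lane(px2w('scene',np.array([[222,89],[298,73]])/4+[235,165],.021)).round(1))
"
```

```text
mouth [[-61.2  -6.4]
 [ 56.1  -6.2]]
knobs [[-36.   84.1]
 [ 32.3  84.2]]
lid trailing edge [[-2.2 74.1]]
stop top [[ 79.7 209.5]
 [ 39.5 206.6]
 [ 76.4 222. ]]
bumpers scene0 [[-25.  197.4]
 [ 27.  197.8]]
```

The bumpers and mouth both read about 7 mm low in my lane frame. The box centre is therefore at y ≈ 143–144 mm, x ≈ 0 and yaw ≈ 0, so it is home. I'll hand it in.

```bash
python3 -c "
from h import *
print(ctrl.sign_off())"
```

```text
the job is handed in; nothing more can be done
None
```

The job is handed in: by my last camera measurement, the tip box stands straight and centred in the lane, fully home against the bumpers, and in the views I checked it was clear of the rails (sign-off gave no verdict).

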